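# Gauge the tile press after a thickness change

## Robot

A 6-joint arm with a two-finger parallel gripper is mounted at the origin on the work surface. World frame = base frame: x ahead of the robot, y to its left, z up, the work surface at z = 0. Lengths are in m, angles in degrees, forces in N, time in s.
With the tool pointing down it reaches from about 0.375 to 0.9 m from the base axis. Payload 3.1 kg.
Tool frame: the origin (TCP) lies at the very end of the fingers, on their centre line; the grasp point (between the pads) lies 19 mm behind it; z points along the fingers, y is the line along which they close (so a half turn about z gives the same grasp; the last joint's range is limited). The gripper opens to 85 mm and grips with 20 to 120 N. Pads are 22 mm wide; open, the fingers measure 114 mm over their backs; the gripper's body (76 mm by 85 mm) begins 54 mm behind the grasp point. The pads swing forward as they close: fully open they stand 13 mm farther back than shut.
Start: joints at [57.783, 30.224, 82.088, -0, 67.689, -10.227], TCP at [0.234, 0.58, 0.231] pointing down, gripper open.
Joint ranges: [-176.69, 176.69], [-43.24, 126.21], [12.49, 139.97], [-82, 262], [0, 151.66], [-163.58, 163.58]. Speed limits (degrees/s): [159.86, 159.86, 180, 180, 180, 180].

## Interface

Orientations are given as [roll, pitch, yaw] about the fixed x, y, z axes, in that order (R = Rz(yaw) Ry(pitch) Rx(roll)).
In Python, from cell import bot, optics gives the robot as it stands.
- The arm moves only by the tool send_rows, never from a script. Its argument "steps" is a list of rows, each an object of numbers: "rx", "ry", "rz": the turn, a rotation vector about the tool's x, y, z in degrees; "x", "y", "z": the shift along the tool's x, y, z in mm; "gripper": the closure, from 0 (fully open) to 1 (shut). A call has 1 to 20 rows; each row is the pose to reach, as a shift and turn from the pose commanded when the call began, along the tool's axes at that moment; what a row does not reach only later rows make up. A row lasts 1/8 s, in which the tool goes at most 62.5 mm and 10.7 degrees, less where a joint would pass 70% of its speed; a pose out of reach is approached as far as the arm can. A call with a gripper value outside its range is refused whole. The fingers move at their own pace and stop on an object; "force" is the grip in N (left out, the last holds). Time passes only in rows, so rows that repeat a pose let the fingers close. It gives the time, the measured TCP pose, the force, the opening and the grip force at its end, in the units of the state.
- bot.get_obs(): the state, without advancing time (a new reading comes with each control period).
- optics.camera(name): name is "scene" or "top" or "wrist"; returns the picture (480x640x3 uint8, red, green, blue); there is no depth.
- optics.camera_info(name): a dict with "vertical_fov" (degrees; the focal length in pixels is half the picture's height over the tangent of half this angle, whatever the lens; pixels are square), "cx", "cy" (the principal point, pixels), "k1" (the pictures are not rectified: a ray, as slopes to the right and down, at radius r is drawn at 1 + k1 r^2 times it, then the intrinsics apply), "rvec" (rotation vector, rad) and "tvec" (3), from world to camera coordinates, as OpenCV has them; the wrist camera has in their place "tool_from_camera" (4x4, takes a point from camera to tool coordinates, whose origin is the TCP and whose axes are the flange's). Camera axes: x right, y down, z forward; pixel columns grow to the right and rows downward; lengths in m; the calibration is good to about 2 mm. A picture is of the moment at which its call begins: read the wrist's pose just before it. camera_info takes no time and is no camera call.
- bot.job_done(): hands the job in; it is judged then, once.
The state is a dict: "time": time; "joint_positions": joint angles; "qd": joint speeds; "tau": joint torques, N m; "position": TCP position; "eef_rot": TCP orientation; "contact_force": force on the tool from outside, world axes, zero at the start; "moment": the same for the moment, N m; "finger_gap": finger opening in m; "finger_force": force on a finger pad.
Only numpy, scipy, OpenCV 4.12 (cv2) and the standard library are available. Lean on these libraries where they do the work, as an engineer would, in place of code of your own. Each camera call takes 0.05 s, during which the arm holds its last target. There are 200 camera calls.

## Task

The bench tile press is being changed over to the next thinner tile: turn the thickness dial on its top clockwise (seen from above) by one click, so that it rests in the next stop. Then take the steel taper gauge by its wooden handle and slide the blade, level and straight, in from the front between the two platens until it drags snugly on both of them, without forcing it. Finish still holding the gauge snug at that depth - do not let go - and leave the other things on the table where they are.

Things in the scene. Friction and masses are not known exactly. Their poses are not given: they have to be found in the camera images.
- press_base: Fixed grey base of a bench tile press with its steel lower platen, 125 x 125 mm, top face 70 mm above the table. Origin on the table under the platen's middle; x from the open front to the back (blade goes in along +x), z up. Base plate 170 (x) x 230 mm, 24 mm high. 20 mm guide pillars 90 mm left and right of the middle carry a crosshead, 44 mm wide in x, 150 to 185 mm above the table.
- bed_edge (a point): Middle of the upper front edge of the lower platen (62.5 mm in front of the press's middle, 70 mm above the table); axes as press_base. The blade slides in over this edge along press_base x.
- upper_platen: Steel upper platen, 125 x 125 x 16 mm, right above the lower one, front edges in line, faces parallel. Origin at the middle of its lower face, axes as press_base. Each click of the dial lowers it 3 mm. The gap between the platens is about 10 mm before and 7 mm after the click; the true gap differs by up to 1 mm from press to press.
- dial_grip (a point): Where to grip the thickness dial: on its vertical axis, 222 mm above the table, over the middle of the press; axes as press_base. The dial is a black disc 60 mm across, top face 200 mm above the table, with an upright wing bar on it, 52 mm long, 14 mm thick, 28 mm high (200 to 228 mm above the table).
- dial (a joint): Turn of the thickness dial in rad, growing clockwise seen from above. Spring detents hold it at 0, 1.047 and 2.094 (60 degrees a click); it starts at the first. At 0 the wing bar lies along press_base x (front to back). The detent resists with up to about 0.15 N m in the first half of a click and then pulls into the next stop.
- gauge: Loose taper gauge, 0.22 kg, left or right of the press: handle 106 mm long, 22 wide, 28 high; steel blade 85 mm long, 18 wide. Origin where blade meets handle, on the handle's underside; x along the blade to the tip, z up. Blade underside flat, 9 mm above the handle's; upper face slopes: 2 mm thick at the tip, 10.5 at the handle (1 mm per 10 mm). Centre of mass near the junction.
- gauge_grip (a point): Where to grip the gauge: middle of the handle's section (14 mm above its underside), 25 mm behind the junction; the handle is 22 mm wide there.
- gauge_tip (a point): Middle of the lower edge of the blade's tip, 85 mm ahead of the junction, 9 mm above the level of the handle's underside.
- knife: Loose clay knife, not needed: black handle 105 mm long, 20 mm wide, 16 mm high, thin blade 85 mm. Origin at the junction, on the underside.
- rolling_pin: Loose wooden rolling pin, not needed: 400 mm long, 54 mm thick. Origin under its middle.
- slat0: Loose wooden slat, not needed: 400 x 30 x 7 mm. Origin under its middle.
- slat1: A second such slat beside it, not needed.
- tiles: Loose stack of four tiles beside the press, not needed: 106 x 106 mm, 28 mm high. Origin under its middle.
- glaze_jar: Loose glaze jar on the other side of the press, not needed: 54 mm across, 70 mm high. Origin under its middle.
- brush_pot: Loose clay pot of brushes to the right of the press, not needed: 64 mm across, 75 mm high, brushes to about 200 mm. Origin under its middle.
Not all that is in view belongs to the job. Leave any green look-alike of the gauge alone.

How it is judged (in metres and radians):
On the way, in this order (a step that is already met when the one before it is completed fails the run):
1. the dial is turned one click clockwise and rests in the next stop (value of joint dial between 0.9 and 1.2 rad and velocity of joint dial below 0.1 rad/s), for 0.2 s.
2. the gauge is held and its blade is in between the platens, dragging on both (x of gauge_tip in the frame of bed_edge above 0.025 m and contact force between gauge and upper_platen above 0.8 N and contact force between gauge and press_base above 0.8 N and contact force between the fingers and gauge above 3 N), for 0.2 s.
At the end, for the whole second after the job is handed in: Dial at its second stop (1.047 rad within 0.15). Gauge held by the fingers, at rest, level within 0.08 rad, straight within 0.2, handle in front of the press; blade tip 25 to 80 mm in behind the front edge, within 45 mm of the middle, pressing on each platen with 0.8 to 25 N (all of step 2 and value of joint dial between 0.9 and 1.2 rad and x of gauge_tip in the frame of bed_edge below 0.08 m and x of gauge_grip in the frame of bed_edge below 0 m and y of gauge_tip in the frame of bed_edge between -0.045 and 0.045 m and angle between the x axis of gauge and the x axis of press_base, either way round below 0.2 rad and angle between gauge's own z axis and vertical below 0.08 rad and contact force between gauge and upper_platen below 25 N and contact force between gauge and press_base below 25 N and linear speed of gauge below 0.01 m/s); the arm keeps its last pose, push and grip.
It fails at once if the gauge is forced: it presses on a platen with more than 40 N (contact force between gauge and upper_platen above 40 N or contact force between gauge and press_base above 40 N).
It fails at once if the dial is turned past its second stop (value of joint dial above 1.6 rad).
It fails at once if another thing on the table is moved more than 30 mm (distance of any of knife, rolling_pin, slat0, slat1, tiles, glaze_jar, brush_pot from where it was at the start of the episode above 0.03 m).
It also fails if it takes over 64 s, if anything falls off the work surface, if the arm or the gripper's body presses on something with over 40 N, if the wrist force passes 120 N, or if a joint passes its speed limit or range.

## Working session

There is one attempt and no reset: what is moved stays moved. The work goes in short steps, Python scripts to look and compute and a tool call to move; the robot and the scene stay as the last step left them, time stands still between calls to the robot, and variables do not carry over. Pictures are saved under pics/ and viewed, at most 10 in all, crops included, and the job is handed in when it is done.

Besides the shell and the picture viewer there is one more tool, called after "Emit:" as name(argument=value, ...) on one line, values as JSON. send_rows: Moves the arm, as the interface text tells. Its arguments: {"type":"object","properties":{"steps":{"type":"array","items":{"type":"object","properties":{"rx":{"type":"number"},"ry":{"type":"number"},"rz":{"type":"number"},"x":{"type":"number"},"y":{"type":"number"},"z":{"type":"number"},"gripper":{"type":"number"}}}},"force":{"type":"number"}},"required":["steps"]}

```bash
ls; mkdir -p pics; python3 - <<'E'
from cell import bot,optics
import cv2,numpy as np
print(bot.get_obs())
ims=[optics.camera(n) for n in("scene","top")]
for n,i in zip(("scene","top"),ims):
    cv2.imwrite(f"pics/{n}0.png",i[:,:,::-1]); print(n,optics.camera_info(n))
print(optics.camera_info("wrist"))
E
```

```text
pics
{'time': 0.0, 'joint_positions': array([ 5.77817838e+01,  3.02781826e+01,  8.21566321e+01,  5.82240168e-04,
        6.76909769e+01, -1.02258775e+01]), 'qd': array([-0.04542362, -0.08251355,  0.0867662 , -0.02032747, -0.08031902,
       -0.02854741]), 'tau': array([ 8.65936217e-04, -4.42336857e+01, -1.78034413e+01, -3.02178414e-04,
        8.44679569e-03, -1.67855268e-05]), 'position': array([0.23361466, 0.57891599, 0.23034067]), 'eef_rot': array([-1.79876302e+02, -2.28612956e-02,  1.58007415e+02]), 'contact_force': array([-0.28572486, -0.04027785,  0.8637685 ]), 'moment': array([ 0.01254778,  0.05758752, -0.03829993]), 'finger_force': 0.0, 'finger_gap': 0.08522406288269428}
scene {'vertical_fov': 51.801145145612004, 'cx': 319.28914198829705, 'cy': 238.16090415090733, 'k1': 0.017006273361839106, 'rvec': array([ 1.99731335,  1.15212576, -0.54587592]), 'tvec': array([-0.24380092, -0.14617069,  2.01255052])}
top {'vertical_fov': 47.27038834419513, 'cx': 330.6063209090425, 'cy': 237.7559070290838, 'k1': 0.05483258724527382, 'rvec': array([ 2.16573003, -2.17167424,  0.1178577 ]), 'tvec': array([-0.021562  ,  0.51546003,  1.43953956])}
{'vertical_fov': 61.88596063479982, 'cx': 312.2266762723904, 'cy': 240.48335353231465, 'k1': -0.03016095138908154, 'tool_from_camera': array([[-1.30879357e-04, -9.57097078e-01, -2.89767436e-01,
         7.41269781e-02],
       [ 9.99999978e-01, -1.72831103e-04,  1.19187960e-04,
         7.08587086e-04],
       [-1.64155274e-04, -2.89767414e-01,  9.57097079e-01,
        -1.42015132e-01],
       [ 0.00000000e+00,  0.00000000e+00,  0.00000000e+00,
         1.00000000e+00]])}
```

View pics/top0.png

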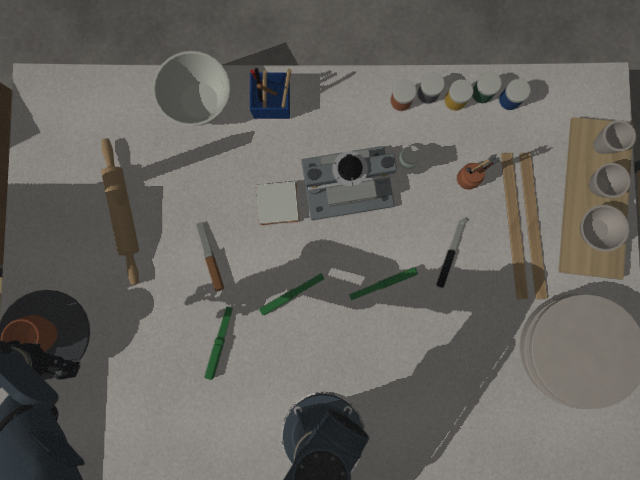

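View pics/scene0.png

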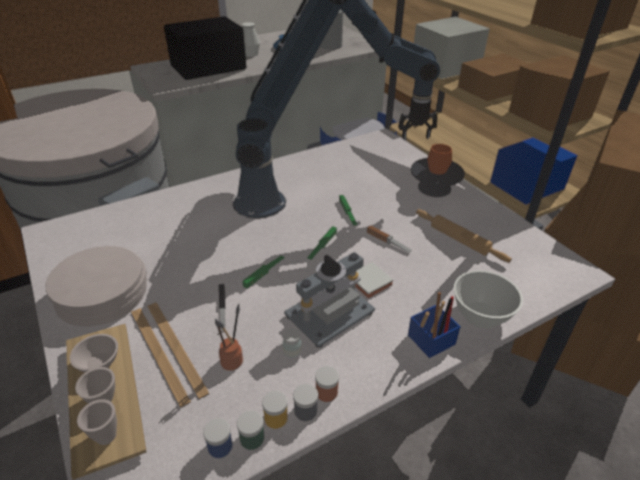

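The top view shows these elongated tools:
- Brown handle with a steel blade at about (218,275) to (203,225). It fits the gauge: wooden handle, steel blade, left of the press.
- Three green look-alikes at (218,345), (292,294) and (384,283).
- The black-handled knife at (452,252).

The press is at about (350,185). I'll confirm the gauge and the press front in one enlarged crop.

```bash
cat > h.py <<'E'
from cell import bot,optics
import cv2,numpy as np
from scipy.spatial.transform import Rotation as R
def cam(n,obs=None):
    i=optics.camera_info(n); f=240/np.tan(np.radians(i["vertical_fov"]/2))
    K=np.array([[f,0,i["cx"]],[0,f,i["cy"]],[0,0,1]]); d=np.array([i["k1"],0,0,0,0.])
    if n=="wrist":
        T=np.eye(4); T[:3,:3]=R.from_euler("xyz",obs["eef_rot"],degrees=True).as_matrix(); T[:3,3]=obs["position"]
        W=T@i["tool_from_camera"]; Rc=W[:3,:3].T; t=-Rc@W[:3,3]
    else: Rc=R.from_rotvec(i["rvec"]).as_matrix(); t=i["tvec"]
    return K,d,Rc,t
def ray(c,px):
    K,d,Rc,t=c
    u=cv2.undistortPoints(np.array(px,float).reshape(-1,1,2),K,d)[:,0]
    return -Rc.T@t,np.c_[u,np.ones(len(u))]@Rc
def plane(c,px,z):
    o,r=ray(c,px); return o+r*((z-o[2])/r[:,2])[:,None]
def proj(c,P):
    K,d,Rc,t=c; return cv2.projectPoints(np.array(P,float).reshape(-1,3),cv2.Rodrigues(Rc)[0],np.array(t,float),K,d)[0][:,0]
def tri(c1,p1,c2,p2):
    o1,r1=ray(c1,p1);o2,r2=ray(c2,p2);r1=r1[0];r2=r2[0]
    s=np.linalg.lstsq(np.c_[r1,-r2],o2-o1,rcond=None)[0]
    a=o1+s[0]*r1;b=o2+s[1]*r2; return (a+b)/2,np.linalg.norm(a-b)
E
python3 - <<'E'
from h import *
t=cv2.imread("pics/top0.png");s=cv2.imread("pics/scene0.png")
r=lambda i,y0,y1,x0,x1,k:cv2.resize(i[y0:y1,x0:x1],None,fx=k,fy=k,interpolation=cv2.INTER_CUBIC)
a=r(t,135,235,245,410,4); b=r(t,215,300,185,245,3); c=r(s,210,345,270,420,4)
b=cv2.resize(t[215:300,190:230],None,fx=3.4,fy=3.4)
o=np.zeros((600,800,3),np.uint8)
a=cv2.resize(t[135:235,245:410],(495,300),interpolation=cv2.INTER_CUBIC);o[:300,:495]=a
o[:289,600:736]=b[:289]
c=cv2.resize(s[245:345,275:400],(375,300),interpolation=cv2.INTER_CUBIC);o[300:,:375]=c
c=cv2.resize(s[215:265,350:420],(420,300),interpolation=cv2.INTER_CUBIC);o[300:,380:]=c
cv2.imwrite("pics/crop1.png",o)
# gauge: rough
c=cam("top");print(plane(c,[(218,288),(210,256),(201,223),(205,222)],0.014)); print(plane(c,[(350,168)],.2),plane(c,[(310,220),(398,207),(303,157),(392,147)],.024))
E
```

```text
[[0.38297736 0.27735426 0.014     ]
 [0.46846048 0.30039398 0.014     ]
 [0.55770974 0.32631835 0.014     ]
 [0.56041034 0.31565854 0.014     ]]
[[ 0.66449405 -0.06919979  0.2       ]] [[ 0.56389696  0.03228638  0.024     ]
 [ 0.59861538 -0.20483835  0.024     ]
 [ 0.73672282  0.05143174  0.024     ]
 [ 0.76383169 -0.19089075  0.024     ]]
```

View pics/crop1.png

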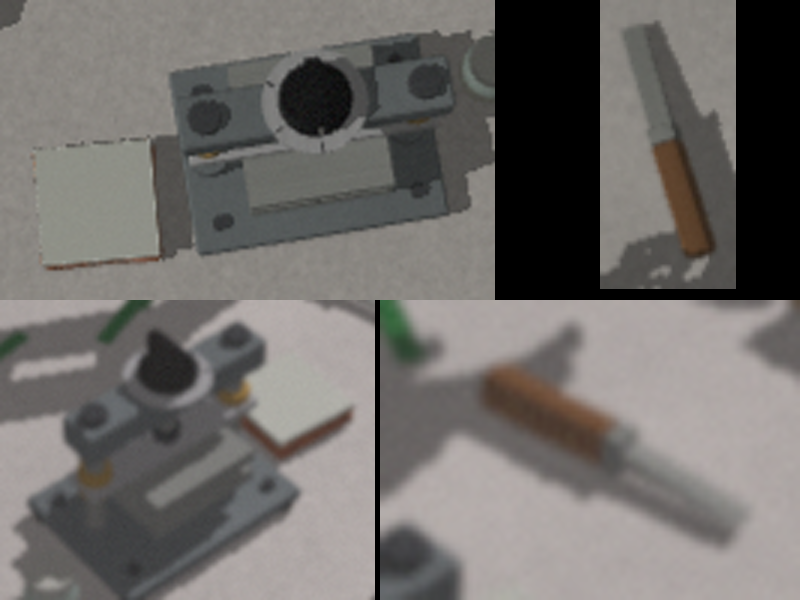

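The crop confirms the gauge: brown wooden handle and steel blade at top-view pixels (217,288) to (203,223). The press front faces the robot, with a yaw of about 7.5°. I'll move above the dial for a closer look.

Emit:
send_rows(steps=[{"x": -20, "y": -14, "z": -20, "rz": -1}, {"x": -60, "y": -41, "z": -40, "rz": -3}, {"x": -106, "y": -73, "z": -60, "rz": -5}, {"x": -152, "y": -104, "z": -80, "rz": -7}, {"x": -198, "y": -135, "z": -100, "rz": -9}, {"x": -244, "y": -167, "z": -100, "rz": -11}, {"x": -290, "y": -198, "z": -100, "rz": -13}, {"x": -336, "y": -230, "z": -100, "rz": -15}, {"x": -382, "y": -261, "z": -100, "rz": -17}, {"x": -428, "y": -293, "z": -100, "rz": -20}, {"x": -474, "y": -324, "z": -100, "rz": -22}, {"x": -520, "y": -356, "z": -100, "rz": -24}, {"x": -566, "y": -387, "z": -100, "rz": -26}, {"x": -612, "y": -419, "z": -100, "rz": -28}, {"x": -635, "y": -435, "z": -100, "rz": -29.5}, {"x": -643, "y": -440, "z": -100, "rz": -29.5}, {"x": -643, "y": -440, "z": -100, "rz": -29.5}, {"x": -643, "y": -440, "z": -100, "rz": -29.5}])

```text
invalid input
```

```bash
python3 - <<'E'
from h import *
import json
o=bot.get_obs();print(o["time"],o["position"],o["eef_rot"])
im=optics.camera("wrist");cv2.imwrite("pics/w1.png",im[:,:,::-1])
json.dump({k:np.array(o[k]).tolist() for k in("position","eef_rot")},open("w1.json","w"))
E
```

```text
0.1 [0.23365826 0.57897641 0.23041287] [-1.79888484e+02 -1.98017830e-02  1.58008714e+02]
```

View pics/w1.png

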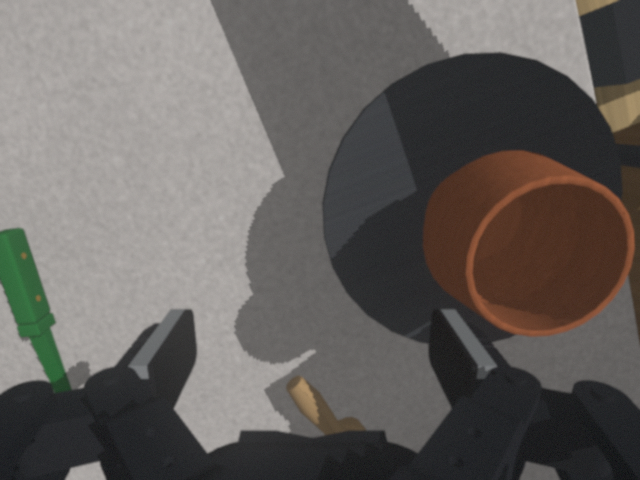

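The view shows the pot on its wheel, so the arm hasn't moved: the call was refused. I'll retry with all fields given.

Emit:
send_rows(force=30, steps=[{"x": -20, "y": -14, "z": -20, "rx": 0, "ry": 0, "rz": -1, "gripper": 0}, {"x": -60, "y": -41, "z": -40, "rx": 0, "ry": 0, "rz": -3, "gripper": 0}, {"x": -106, "y": -73, "z": -60, "rx": 0, "ry": 0, "rz": -5, "gripper": 0}, {"x": -152, "y": -104, "z": -80, "rx": 0, "ry": 0, "rz": -7, "gripper": 0}, {"x": -198, "y": -135, "z": -100, "rx": 0, "ry": 0, "rz": -9, "gripper": 0}, {"x": -244, "y": -167, "z": -100, "rx": 0, "ry": 0, "rz": -11, "gripper": 0}, {"x": -290, "y": -198, "z": -100, "rx": 0, "ry": 0, "rz": -13, "gripper": 0}, {"x": -336, "y": -230, "z": -100, "rx": 0, "ry": 0, "rz": -15, "gripper": 0}, {"x": -382, "y": -261, "z": -100, "rx": 0, "ry": 0, "rz": -17, "gripper": 0}, {"x": -428, "y": -293, "z": -100, "rx": 0, "ry": 0, "rz": -20, "gripper": 0}, {"x": -474, "y": -324, "z": -100, "rx": 0, "ry": 0, "rz": -22, "gripper": 0}, {"x": -520, "y": -356, "z": -100, "rx": 0, "ry": 0, "rz": -24, "gripper": 0}, {"x": -566, "y": -387, "z": -100, "rx": 0, "ry": 0, "rz": -26, "gripper": 0}, {"x": -612, "y": -419, "z": -100, "rx": 0, "ry": 0, "rz": -28, "gripper": 0}, {"x": -635, "y": -435, "z": -100, "rx": 0, "ry": 0, "rz": -29.5, "gripper": 0}, {"x": -643, "y": -440, "z": -100, "rx": 0, "ry": 0, "rz": -29.5, "gripper": 0}, {"x": -643, "y": -440, "z": -100, "rx": 0, "ry": 0, "rz": -29.5, "gripper": 0}, {"x": -643, "y": -440, "z": -100, "rx": 0, "ry": 0, "rz": -29.5, "gripper": 0}])

```text
time: 2.4
position: [0.6647, -0.0677, 0.3314]
eef_rot: [180.0, -0.0, -172.4]
contact_force: [-0.3, 0.3, -0.0]
finger_gap: 0.0853
finger_force: 0.0
```

```bash
python3 - <<'E'
from h import *
import json
o=bot.get_obs();print(o["time"],o["position"],o["eef_rot"])
im=optics.camera("wrist");cv2.imwrite("pics/w2.png",im[:,:,::-1])
json.dump({k:np.array(o[k]).tolist() for k in("position","eef_rot")},open("w2.json","w"))
E
```

```text
2.4 [ 0.66471205 -0.06769831  0.33137999] [ 1.79956167e+02 -3.85799170e-02 -1.72418228e+02]
```

View pics/w2.png

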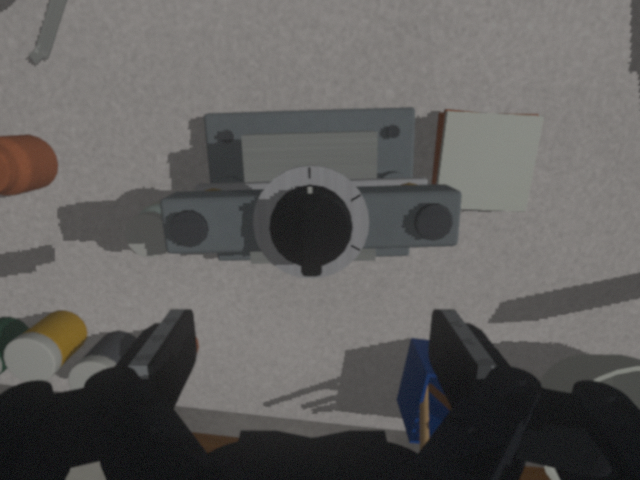

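The wrist view is directly over the press. The dial disc is centred at about (311,226), with its wing bar front to back and a stop mark at the front (310,172). The crosshead bolts are at (187,228) and (433,222), and the base's front edge runs from (206,115) to (413,108).

```bash
python3 - <<'E'
from h import *
import json
o=json.load(open("w2.json")); cw=cam("wrist",o); ct=cam("top")
def disc(fn,box,th):
    g=cv2.imread(fn).max(2);x0,y0,x1,y1=box
    m=np.zeros_like(g);m[y0:y1,x0:x1]=(g[y0:y1,x0:x1]<th)*255
    m=cv2.morphologyEx(m,cv2.MORPH_OPEN,np.ones((3,3)))
    c=max(cv2.findContours(m,0,1)[0],key=cv2.contourArea);(u,v),r=cv2.minEnclosingCircle(c);return c,(u,v),r,cv2.boundingRect(c)
c,pw,rw,bw=disc("pics/w2.png",(250,160,375,285),45);print("wrist",pw,rw,bw)
c2,pt,rt,bt=disc("pics/top0.png",(330,145,370,190),45);print("top",pt,rt,bt)
for z in(.2,.228): print(z,plane(cw,[(311,226),(310,270),(310,190)],z),plane(ct,[pt],z))
print("tri",tri(cw,(311,226),ct,pt))
for nm,ps,z in(("bolts",[(187,228),(433,222)],.19),("cross front",[(163,195),(460,188)],.185),("base front",[(206,115),(413,108)],.024),("platen front",[(243,135),(376,131)],.093)):
    P=plane(cw,ps,z);d=P[1]-P[0];print(nm,P.round(4).tolist(),np.linalg.norm(d),np.degrees(np.arctan2(-d[0],d[1])),P.mean(0))
E
```

```text
wrist (309.8301696777344, 230.05397033691406) 44.37712478637695 (270, 187, 81, 88)
top (349.6540832519531, 167.1314239501953) 12.41844654083252 (338, 155, 25, 25)
0.2 [[ 0.66300731 -0.06790839  0.2       ]
 [ 0.696001   -0.06428719  0.2       ]
 [ 0.63773341 -0.07194035  0.2       ]] [[ 0.66660688 -0.06838662  0.2       ]]
0.228 [[ 0.65569959 -0.06880348  0.228     ]
 [ 0.68531481 -0.06555308  0.228     ]
 [ 0.63301369 -0.07242258  0.228     ]] [[ 0.65995283 -0.06729288  0.228     ]]
tri (array([ 0.66684497, -0.06816216,  0.19184499]), np.float64(0.0034719860320776862))
bolts [[0.6791, -0.1577, 0.19], [0.6508, 0.0205, 0.19]] 0.18042584215742472 9.009485814933369 [ 0.66496265 -0.06861607  0.19      ]
cross front [[0.6579, -0.1777, 0.185], [0.6243, 0.0363, 0.185]] 0.21660720452506138 8.930218130294035 [ 0.64109646 -0.07073431  0.185     ]
base front [[0.6014, -0.1905, 0.024], [0.5649, 0.0289, 0.024]] 0.2224195141185195 9.422208386735567 [ 0.58315373 -0.08077853  0.024     ]
platen front [[0.6132, -0.138, 0.093], [0.5935, -0.0171, 0.093]] 0.12253002596009864 9.23882787521566 [ 0.60335877 -0.07753182  0.093     ]
```

Emit:
send_rows(force=40, steps=[{"x": 0, "y": -0.5, "z": 20, "rx": 0, "ry": 0, "rz": -1.5, "gripper": 0}, {"x": 0, "y": -0.5, "z": 50, "rx": 0, "ry": 0, "rz": -1.5, "gripper": 0}, {"x": 0, "y": -0.5, "z": 80, "rx": 0, "ry": 0, "rz": -1.5, "gripper": 0}, {"x": 0, "y": -0.5, "z": 105, "rx": 0, "ry": 0, "rz": -1.5, "gripper": 0}, {"x": 0, "y": -0.5, "z": 120, "rx": 0, "ry": 0, "rz": -1.5, "gripper": 0}, {"x": 0, "y": -0.5, "z": 126, "rx": 0, "ry": 0, "rz": -1.5, "gripper": 0}, {"x": 0, "y": -0.5, "z": 126, "rx": 0, "ry": 0, "rz": -1.5, "gripper": 0}, {"x": 0, "y": -0.5, "z": 126, "rx": 0, "ry": 0, "rz": -1.5, "gripper": 0.7}, {"x": 0, "y": -0.5, "z": 126, "rx": 0, "ry": 0, "rz": -1.5, "gripper": 1}, {"x": 0, "y": -0.5, "z": 126, "rx": 0, "ry": 0, "rz": -1.5, "gripper": 1}, {"x": 0, "y": -0.5, "z": 126, "rx": 0, "ry": 0, "rz": -1.5, "gripper": 1}, {"x": 0, "y": -0.5, "z": 126, "rx": 0, "ry": 0, "rz": -1.5, "gripper": 1}, {"x": 0, "y": -0.5, "z": 126, "rx": 0, "ry": 0, "rz": -1.5, "gripper": 1}])

```text
time: 4.08
position: [0.6655, -0.0689, 0.2058]
eef_rot: [179.9, 0.0, -171.0]
contact_force: [-0.2, 4.9, 3.0]
finger_gap: 0.0131
finger_force: 42.9
```

Emit:
send_rows(force=40, steps=[{"x": 0, "y": 0, "z": 0, "rx": 0, "ry": 0, "rz": 5, "gripper": 1}, {"x": 0, "y": 0, "z": 0, "rx": 0, "ry": 0, "rz": 10, "gripper": 1}, {"x": 0, "y": 0, "z": 0, "rx": 0, "ry": 0, "rz": 15, "gripper": 1}, {"x": 0, "y": 0, "z": 0, "rx": 0, "ry": 0, "rz": 20, "gripper": 1}, {"x": 0, "y": 0, "z": 0, "rx": 0, "ry": 0, "rz": 25, "gripper": 1}, {"x": 0, "y": 0, "z": 0, "rx": 0, "ry": 0, "rz": 30, "gripper": 1}, {"x": 0, "y": 0, "z": 0, "rx": 0, "ry": 0, "rz": 35, "gripper": 1}, {"x": 0, "y": 0, "z": 0, "rx": 0, "ry": 0, "rz": 40, "gripper": 1}, {"x": 0, "y": 0, "z": 0, "rx": 0, "ry": 0, "rz": 45, "gripper": 1}, {"x": 0, "y": 0, "z": 0, "rx": 0, "ry": 0, "rz": 50, "gripper": 1}, {"x": 0, "y": 0, "z": 0, "rx": 0, "ry": 0, "rz": 55, "gripper": 1}, {"x": 0, "y": 0, "z": 0, "rx": 0, "ry": 0, "rz": 59, "gripper": 1}, {"x": 0, "y": 0, "z": 0, "rx": 0, "ry": 0, "rz": 60, "gripper": 1}, {"x": 0, "y": 0, "z": 0, "rx": 0, "ry": 0, "rz": 60, "gripper": 1}, {"x": 0, "y": 0, "z": 0, "rx": 0, "ry": 0, "rz": 60, "gripper": 1}, {"x": 0, "y": 0, "z": 0, "rx": 0, "ry": 0, "rz": 60, "gripper": 1}])

```text
time: 6.08
position: [0.6653, -0.0692, 0.2058]
eef_rot: [180.0, -0.0, 129.1]
contact_force: [-1.1, 4.2, 4.8]
finger_gap: 0.0129
finger_force: 43.1
```

Emit:
send_rows(force=40, steps=[{"x": 0, "y": 0, "z": 0, "rx": 0, "ry": 0, "rz": 0, "gripper": 0.4}, {"x": 0, "y": 0, "z": 0, "rx": 0, "ry": 0, "rz": 0, "gripper": 0}, {"x": 0, "y": 0, "z": 0, "rx": 0, "ry": 0, "rz": 0, "gripper": 0}, {"x": 0, "y": 0, "z": -10, "rx": 0, "ry": 0, "rz": 0, "gripper": 0}, {"x": 0, "y": 0, "z": -40, "rx": 0, "ry": 0, "rz": 0, "gripper": 0}, {"x": 0, "y": 0, "z": -80, "rx": 0, "ry": 0, "rz": -10, "gripper": 0}, {"x": 0, "y": 0, "z": -110, "rx": 0, "ry": 0, "rz": -20, "gripper": 0}, {"x": 0, "y": 0, "z": -126, "rx": 0, "ry": 0, "rz": -30, "gripper": 0}, {"x": 0, "y": 0, "z": -126, "rx": 0, "ry": 0, "rz": -40, "gripper": 0}, {"x": 0, "y": 0, "z": -126, "rx": 0, "ry": 0, "rz": -50, "gripper": 0}, {"x": 0, "y": 0, "z": -126, "rx": 0, "ry": 0, "rz": -57, "gripper": 0}, {"x": 0, "y": 0, "z": -126, "rx": 0, "ry": 0, "rz": -60, "gripper": 0}, {"x": 0, "y": 0, "z": -126, "rx": 0, "ry": 0, "rz": -60, "gripper": 0}])

```text
time: 7.7
position: [0.6656, -0.0699, 0.332]
eef_rot: [-180.0, 0.1, -171.0]
contact_force: [-0.7, -0.6, -0.7]
finger_gap: 0.0855
finger_force: 0.0
```

```bash
python3 - <<'E'
from h import *
import json
o=bot.get_obs();print(o["time"],o["position"],o["eef_rot"])
im=optics.camera("wrist");cv2.imwrite("pics/w3.png",im[:,:,::-1])
g=cam("wrist",o)
cv2.imwrite("pics/w3c.png",im[90:300,150:480,::-1])
# gauge estimate, tool x/y delta helper
E
```

```text
7.7 [ 0.66564847 -0.06985144  0.33204889] [-1.79966945e+02  5.04985603e-02 -1.71024858e+02]
```

View pics/w3c.png

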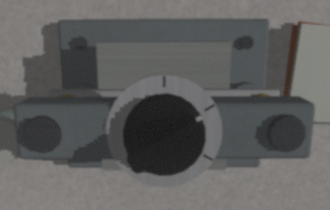

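The dial pointer, at crop pixel (200,118), now lines up with the second stop mark at (208,105). Next is the gauge.

Emit:
send_rows(force=40, steps=[{"x": 8, "y": 20, "z": 0, "rx": 0, "ry": 0, "rz": 0, "gripper": 0}, {"x": 25, "y": 60, "z": 0, "rx": 0, "ry": 0, "rz": -1, "gripper": 0}, {"x": 45, "y": 105, "z": 0, "rx": 0, "ry": 0, "rz": -2, "gripper": 0}, {"x": 65, "y": 150, "z": 10, "rx": 0, "ry": 0, "rz": -3, "gripper": 0}, {"x": 85, "y": 200, "z": 20, "rx": 0, "ry": 0, "rz": -4, "gripper": 0}, {"x": 105, "y": 245, "z": 30, "rx": 0, "ry": 0, "rz": -5, "gripper": 0}, {"x": 125, "y": 290, "z": 40, "rx": 0, "ry": 0, "rz": -5, "gripper": 0}, {"x": 145, "y": 335, "z": 50, "rx": 0, "ry": 0, "rz": -5, "gripper": 0}, {"x": 160, "y": 375, "z": 50, "rx": 0, "ry": 0, "rz": -5, "gripper": 0}, {"x": 166, "y": 391, "z": 50, "rx": 0, "ry": 0, "rz": -5, "gripper": 0}, {"x": 166, "y": 391, "z": 50, "rx": 0, "ry": 0, "rz": -5, "gripper": 0}, {"x": 166, "y": 391, "z": 50, "rx": 0, "ry": 0, "rz": -5, "gripper": 0}])

```text
time: 9.25
position: [0.441, 0.2898, 0.2815]
eef_rot: [-180.0, 0.0, -166.0]
contact_force: [0.8, -0.9, 0.1]
finger_gap: 0.0851
finger_force: 0.0
```

```bash
python3 - <<'E'
from h import *
import json
o=bot.get_obs();print(o["time"],o["position"],o["eef_rot"])
im=optics.camera("wrist");cv2.imwrite("pics/w4.png",im[:,:,::-1])
json.dump({k:np.array(o[k]).tolist() for k in("position","eef_rot")},open("w4.json","w"))
E
```

```text
9.25 [0.44096038 0.28975482 0.28154683] [-1.79969209e+02  4.40078033e-02 -1.66035886e+02]
```

View pics/w4.png

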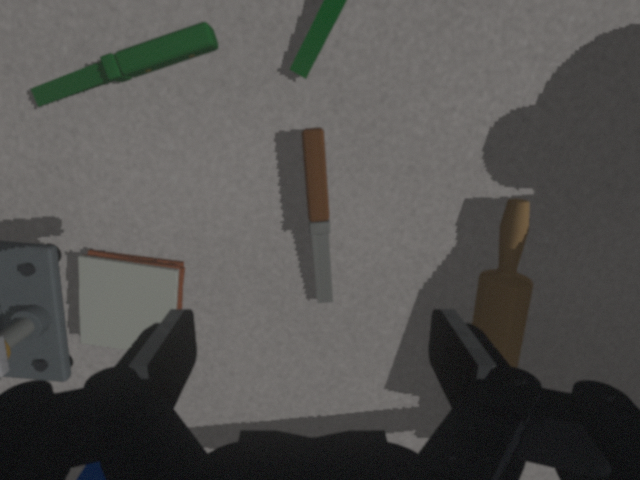

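The gauge sits mid-picture: wooden handle from (313,128) to (319,222) and blade tip at (324,302).

```bash
python3 - <<'E'
from h import *
import json
o=json.load(open("w4.json")); cw=cam("wrist",o); ct=cam("top")
def brown(fn,b):
    im=cv2.imread(fn);h=cv2.cvtColor(im,cv2.COLOR_BGR2HSV);m=((h[...,0]<16)&(h[...,1]>90)).astype(np.uint8)
    k=np.zeros_like(m);x0,y0,x1,y1=b;k[y0:y1,x0:x1]=m[y0:y1,x0:x1]
    c=max(cv2.findContours(k,0,1)[0],key=cv2.contourArea);return c[:,0].astype(float)
a=brown("pics/w4.png",(280,110,350,240)); b=brown("pics/top0.png",(190,240,235,300))
def ends(c):
    r=cv2.boxPoints(cv2.minAreaRect(c.astype(np.float32)));r=r[np.argsort(r[:,1])];return r[:2].mean(0),r[2:].mean(0),r
aw=ends(a);bw=ends(b)
print(aw[2].tolist());print(bw[2].tolist())
# butt: wrist top end <-> top-camera bottom end
print("butt",tri(cw,aw[0],ct,bw[1]));print("junc",tri(cw,aw[1],ct,bw[0]))
P=plane(cw,[aw[0],aw[1]],.028);d=P[1]-P[0];print(P,np.linalg.norm(d),np.degrees(np.arctan2(d[1],d[0])))
T=plane(cw,[(323.5,302)],.011);print("tip",T)
print("width",np.ptp(plane(cw,aw[2],.028),0))
ax=d[:2]/np.linalg.norm(d[:2]);J=P[1,:2];print("tipdist",np.linalg.norm(T[0,:2]-J),"tipyaw",np.degrees(np.arctan2(*(T[0,:2]-P[0,:2])[::-1])))
g=J-.025*ax;print("grip",g)
M=R.from_euler("xyz",o["eef_rot"],degrees=True).as_matrix();print("tool delta mm",M.T@(np.r_[g,.014-.019]-o["position"])*1000)
E
```

```text
[[322.2487487792969, 128.48223876953125], [302.4213562011719, 129.89846801757812], [328.7614440917969, 219.65988159179688], [308.9340515136719, 221.07611083984375]]
[[213.29721069335938, 255.27455139160156], [204.7783203125, 257.9647521972656], [223.58941650390625, 287.8664855957031], [215.07052612304688, 290.55670166015625]]
butt (array([0.37916328, 0.27495206, 0.00782471]), np.float64(0.0013298633073564707))
junc (array([0.46726609, 0.30390572, 0.01075677]), np.float64(0.000699138862892074))
[[0.37804702 0.27482061 0.028     ]
 [0.46339829 0.30286447 0.028     ]] 0.08984039213460938 18.18896609529003
tip [[0.55822851 0.33260744 0.011     ]]
width [0.09142278 0.0466681  0.        ]
tipdist 0.0993851837283124 tipyaw 17.781802853234062
grip [0.43964748 0.29506067]
tool delta mm [2.13811390e-01 5.61985951e+00 2.86543771e+02]
```

Emit:
send_rows(force=80, steps=[{"x": -5, "y": 3, "z": 30, "rx": 0, "ry": 0, "rz": -2, "gripper": 0}, {"x": -14.5, "y": 6, "z": 80, "rx": 0, "ry": 0, "rz": -4, "gripper": 0}, {"x": -14.5, "y": 6, "z": 130, "rx": 0, "ry": 0, "rz": -4, "gripper": 0}, {"x": -14.5, "y": 6, "z": 180, "rx": 0, "ry": 0, "rz": -4, "gripper": 0}, {"x": -14.5, "y": 6, "z": 220, "rx": 0, "ry": 0, "rz": -4, "gripper": 0}, {"x": -14.5, "y": 6, "z": 250, "rx": 0, "ry": 0, "rz": -4, "gripper": 0}, {"x": -14.5, "y": 6, "z": 268, "rx": 0, "ry": 0, "rz": -4, "gripper": 0}, {"x": -14.5, "y": 6, "z": 277, "rx": 0, "ry": 0, "rz": -4, "gripper": 0}, {"x": -14.5, "y": 6, "z": 277, "rx": 0, "ry": 0, "rz": -4, "gripper": 0}, {"x": -14.5, "y": 6, "z": 277, "rx": 0, "ry": 0, "rz": -4, "gripper": 0.6}, {"x": -14.5, "y": 6, "z": 277, "rx": 0, "ry": 0, "rz": -4, "gripper": 1}, {"x": -14.5, "y": 6, "z": 277, "rx": 0, "ry": 0, "rz": -4, "gripper": 1}, {"x": -14.5, "y": 6, "z": 277, "rx": 0, "ry": 0, "rz": -4, "gripper": 1}, {"x": -14.5, "y": 6, "z": 277, "rx": 0, "ry": 0, "rz": -4, "gripper": 1}])

```text
time: 11.05
position: [0.4533, 0.3, 0.0051]
eef_rot: [180.0, 0.1, -162.0]
contact_force: [-1.3, -1.0, 5.6]
finger_gap: 0.0203
finger_force: 79.6
```

Emit:
send_rows(force=80, steps=[{"x": 0, "y": 0, "z": -10, "rx": 0, "ry": 0, "rz": 0, "gripper": 1}, {"x": 0, "y": 0, "z": -30, "rx": 0, "ry": 0, "rz": 0, "gripper": 1}, {"x": 0, "y": 0, "z": -60, "rx": 0, "ry": 0, "rz": 0, "gripper": 1}, {"x": 5, "y": -18, "z": -85, "rx": 0, "ry": 0, "rz": 0, "gripper": 1}, {"x": 15, "y": -52, "z": -100, "rx": 0, "ry": 0, "rz": 1, "gripper": 1}, {"x": 27, "y": -92, "z": -100, "rx": 0, "ry": 0, "rz": 2, "gripper": 1}, {"x": 39, "y": -132, "z": -100, "rx": 0, "ry": 0, "rz": 3, "gripper": 1}, {"x": 50, "y": -172, "z": -100, "rx": 0, "ry": 0, "rz": 4, "gripper": 1}, {"x": 62, "y": -212, "z": -100, "rx": 0, "ry": 0, "rz": 5, "gripper": 1}, {"x": 74, "y": -252, "z": -100, "rx": 0, "ry": 0, "rz": 6, "gripper": 1}, {"x": 86, "y": -292, "z": -100, "rx": 0, "ry": 0, "rz": 7, "gripper": 1}, {"x": 97, "y": -332, "z": -100, "rx": 0, "ry": 0, "rz": 8, "gripper": 1}, {"x": 107, "y": -365, "z": -100, "rx": 0, "ry": 0, "rz": 8.9, "gripper": 1}, {"x": 112, "y": -382, "z": -100, "rx": 0, "ry": 0, "rz": 8.9, "gripper": 1}, {"x": 112.7, "y": -385, "z": -100, "rx": 0, "ry": 0, "rz": 8.9, "gripper": 1}, {"x": 112.7, "y": -385, "z": -100, "rx": 0, "ry": 0, "rz": 8.9, "gripper": 1}])

```text
time: 13.05
position: [0.4643, -0.1002, 0.1042]
eef_rot: [179.9, -0.1, -170.9]
contact_force: [-0.7, 0.1, -3.1]
finger_gap: 0.0205
finger_force: 78.8
```

```bash
python3 - <<'E'
from h import *
o=bot.get_obs();print(o["time"],o["position"],o["eef_rot"],o["contact_force"],o["finger_gap"])
im=optics.camera("wrist")[:,:,::-1].copy();t=optics.camera("top")[:,:,::-1];s=optics.camera("scene")[:,:,::-1]
cv2.imwrite("pics/w5.png",im);cv2.imwrite("pics/t5.png",t)
out=np.zeros((600,800,3),np.uint8)
out[:300,:400]=cv2.resize(im,(400,300));out[:300,400:]=cv2.resize(t[140:290,280:480],(400,300),interpolation=cv2.INTER_CUBIC)
out[300:,:400]=cv2.resize(s[205:355,220:420],(400,300),interpolation=cv2.INTER_CUBIC)
cv2.imwrite("pics/c5.png",out)
E
```

```text
13.05 [ 0.46429171 -0.10021744  0.1042469 ] [ 1.79944354e+02 -5.10700460e-02 -1.70860108e+02] [-0.71669822  0.13712355 -3.05368221] 0.020528971187296227
```

View pics/c5.png

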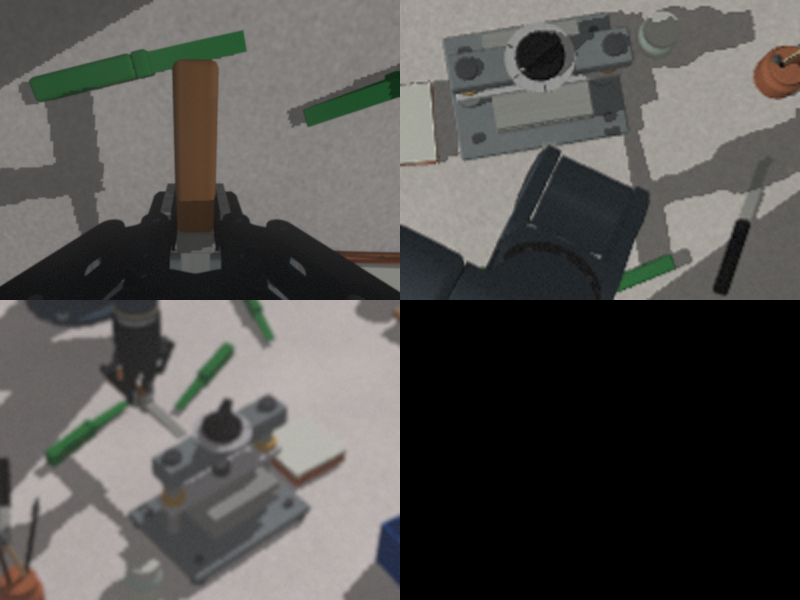

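The gauge is held straight along the tool, and in the scene view its blade points at the platen front. I'll lower to entry height and advance the tip just inside.

Emit:
send_rows(force=80, steps=[{"x": 0, "y": 0, "z": 10, "rx": 0, "ry": 0, "rz": 0, "gripper": 1}, {"x": 0, "y": 0, "z": 25, "rx": 0, "ry": 0, "rz": 0, "gripper": 1}, {"x": 0, "y": 0, "z": 34, "rx": 0, "ry": 0, "rz": 0, "gripper": 1}, {"x": 0, "y": 0, "z": 36, "rx": 0, "ry": 0, "rz": 0, "gripper": 1}, {"x": -8, "y": 0, "z": 36, "rx": 0, "ry": 0, "rz": 0, "gripper": 1}, {"x": -16, "y": 0, "z": 36, "rx": 0, "ry": 0, "rz": 0, "gripper": 1}, {"x": -24, "y": 0, "z": 36, "rx": 0, "ry": 0, "rz": 0, "gripper": 1}, {"x": -28, "y": 0, "z": 36, "rx": 0, "ry": 0, "rz": 0, "gripper": 1}, {"x": -31, "y": 0, "z": 36, "rx": 0, "ry": 0, "rz": 0, "gripper": 1}, {"x": -34, "y": 0, "z": 36, "rx": 0, "ry": 0, "rz": 0, "gripper": 1}, {"x": -37, "y": 0, "z": 36, "rx": 0, "ry": 0, "rz": 0, "gripper": 1}, {"x": -40, "y": 0, "z": 36, "rx": 0, "ry": 0, "rz": 0, "gripper": 1}, {"x": -40, "y": 0, "z": 36, "rx": 0, "ry": 0, "rz": 0, "gripper": 1}])

```text
time: 14.82
position: [0.5046, -0.0949, 0.0683]
eef_rot: [-180.0, 0.0, -170.9]
contact_force: [-0.4, -0.6, -2.9]
finger_gap: 0.0204
finger_force: 78.8
```

Emit:
send_rows(force=80, steps=[{"x": -4, "y": 0, "z": 0, "rx": 0, "ry": 0, "rz": 0, "gripper": 1}, {"x": -8, "y": 0, "z": 0.3, "rx": 0, "ry": 0, "rz": 0, "gripper": 1}, {"x": -12, "y": 0, "z": 0.6, "rx": 0, "ry": 0, "rz": 0, "gripper": 1}, {"x": -16, "y": 0, "z": 1, "rx": 0, "ry": 0, "rz": 0, "gripper": 1}, {"x": -20, "y": 0, "z": 1.3, "rx": 0, "ry": 0, "rz": 0, "gripper": 1}, {"x": -20, "y": 0, "z": 1.3, "rx": 0, "ry": 0, "rz": 0, "gripper": 1}])

```text
time: 15.58
position: [0.5245, -0.0917, 0.067]
eef_rot: [-180.0, 0.0, -170.9]
contact_force: [-0.6, -0.5, -1.6]
finger_gap: 0.0206
finger_force: 78.8
```

Emit:
send_rows(force=80, steps=[{"x": 0, "y": 0, "z": 0.3, "rx": 0, "ry": 0, "rz": 0, "gripper": 1}, {"x": 0, "y": 0, "z": 0.5, "rx": 0, "ry": 0, "rz": 0, "gripper": 1}, {"x": 0, "y": 0, "z": 0.5, "rx": 0, "ry": 0, "rz": 0, "gripper": 1}])

```text
time: 15.95
position: [0.5239, -0.0917, 0.0665]
eef_rot: [180.0, -0.0, -170.9]
contact_force: [-0.5, 0.8, -2.2]
finger_gap: 0.0207
finger_force: 78.8
```

Only noise so far, so no clear contact. I'll lower a little more.

Emit:
send_rows(force=80, steps=[{"x": 0, "y": 0, "z": 0.3, "rx": 0, "ry": 0, "rz": 0, "gripper": 1}, {"x": 0, "y": 0, "z": 0.6, "rx": 0, "ry": 0, "rz": 0, "gripper": 1}, {"x": 0, "y": 0, "z": 0.6, "rx": 0, "ry": 0, "rz": 0, "gripper": 1}])

```text
time: 16.32
position: [0.524, -0.0917, 0.066]
eef_rot: [-180.0, 0.0, -170.9]
contact_force: [-0.6, -0.6, -0.8]
finger_gap: 0.0203
finger_force: 78.9
```

Emit:
send_rows(force=80, steps=[{"x": 0, "y": 0, "z": 0.3, "rx": 0, "ry": 0, "rz": 0, "gripper": 1}, {"x": -2, "y": 0, "z": 0.3, "rx": 0, "ry": 0, "rz": 0, "gripper": 1}, {"x": -4, "y": 0, "z": 0.3, "rx": 0, "ry": 0, "rz": 0, "gripper": 1}, {"x": -6, "y": 0, "z": 0.3, "rx": 0, "ry": 0, "rz": 0, "gripper": 1}, {"x": -6, "y": 0, "z": 0.3, "rx": 0, "ry": 0, "rz": 0, "gripper": 1}])

```text
time: 16.95
position: [0.5304, -0.0907, 0.0657]
eef_rot: [-180.0, 0.0, -170.9]
contact_force: [-0.8, -0.1, 1.9]
finger_gap: 0.0203
finger_force: 79.2
```

Emit:
send_rows(force=80, steps=[{"x": -1, "y": 0, "z": 0, "rx": 0, "ry": 0, "rz": 0, "gripper": 1}, {"x": -2, "y": 0, "z": 0, "rx": 0, "ry": 0, "rz": 0, "gripper": 1}, {"x": -3, "y": 0, "z": 0, "rx": 0, "ry": 0, "rz": 0, "gripper": 1}, {"x": -4, "y": 0, "z": 0, "rx": 0, "ry": 0, "rz": 0, "gripper": 1}, {"x": -4, "y": 0, "z": 0, "rx": 0, "ry": 0, "rz": 0, "gripper": 1}])

```text
time: 17.58
position: [0.5341, -0.0901, 0.0657]
eef_rot: [-180.0, 0.0, -170.9]
contact_force: [-3.0, 0.1, 3.7]
finger_gap: 0.0206
finger_force: 79.3
```

Emit:
send_rows(force=80, steps=[{"x": -0.7, "y": 0, "z": 0, "rx": 0, "ry": 0, "rz": 0, "gripper": 1}, {"x": -1.5, "y": 0, "z": 0, "rx": 0, "ry": 0, "rz": 0, "gripper": 1}, {"x": -1.5, "y": 0, "z": 0, "rx": 0, "ry": 0, "rz": 0, "gripper": 1}])

```text
time: 17.95
position: [0.5355, -0.0899, 0.0656]
eef_rot: [-180.0, 0.0, -170.9]
contact_force: [-3.3, -0.3, 4.0]
finger_gap: 0.0202
finger_force: 79.4
```

Emit:
send_rows(force=80, steps=[{"x": -0.7, "y": 0, "z": 0, "rx": 0, "ry": 0, "rz": 0, "gripper": 1}, {"x": -1.4, "y": 0, "z": 0, "rx": 0, "ry": 0, "rz": 0, "gripper": 1}, {"x": -2.1, "y": 0, "z": 0, "rx": 0, "ry": 0, "rz": 0, "gripper": 1}, {"x": -2.1, "y": 0, "z": 0, "rx": 0, "ry": 0, "rz": 0, "gripper": 1}])

```text
time: 18.45
position: [0.5376, -0.0896, 0.0656]
eef_rot: [-180.0, 0.0, -170.9]
contact_force: [-2.5, -1.0, 3.2]
finger_gap: 0.0201
finger_force: 79.4
```

Emit:
send_rows(force=80, steps=[{"x": -0.7, "y": 0, "z": 0, "rx": 0, "ry": 0, "rz": 0, "gripper": 1}, {"x": -1.4, "y": 0, "z": 0, "rx": 0, "ry": 0, "rz": 0, "gripper": 1}, {"x": -2.1, "y": 0, "z": 0, "rx": 0, "ry": 0, "rz": 0, "gripper": 1}, {"x": -2.1, "y": 0, "z": 0, "rx": 0, "ry": 0, "rz": 0, "gripper": 1}])

```text
time: 18.95
position: [0.5397, -0.0892, 0.0657]
eef_rot: [-180.0, 0.0, -170.9]
contact_force: [-3.1, -0.6, 3.9]
finger_gap: 0.0204
finger_force: 79.4
```

Emit:
send_rows(force=80, steps=[{"x": -0.7, "y": 0, "z": 0, "rx": 0, "ry": 0, "rz": 0, "gripper": 1}, {"x": -1.4, "y": 0, "z": 0, "rx": 0, "ry": 0, "rz": 0, "gripper": 1}, {"x": -2.1, "y": 0, "z": 0, "rx": 0, "ry": 0, "rz": 0, "gripper": 1}, {"x": -2.1, "y": 0, "z": 0, "rx": 0, "ry": 0, "rz": 0, "gripper": 1}])

```text
time: 19.45
position: [0.5417, -0.0888, 0.0656]
eef_rot: [-180.0, 0.0, -170.9]
contact_force: [-2.9, -0.0, 4.3]
finger_gap: 0.0204
finger_force: 79.5
```

Emit:
send_rows(force=80, steps=[{"x": -0.7, "y": 0, "z": 0, "rx": 0, "ry": 0, "rz": 0, "gripper": 1}, {"x": -1.4, "y": 0, "z": 0, "rx": 0, "ry": 0, "rz": 0, "gripper": 1}, {"x": -2.1, "y": 0, "z": 0, "rx": 0, "ry": 0, "rz": 0, "gripper": 1}, {"x": -2.1, "y": 0, "z": 0, "rx": 0, "ry": 0, "rz": 0, "gripper": 1}])

```text
time: 19.95
position: [0.5438, -0.0886, 0.0656]
eef_rot: [-180.0, 0.0, -170.9]
contact_force: [-3.7, -0.6, 4.4]
finger_gap: 0.0204
finger_force: 79.5
```

Emit:
send_rows(force=80, steps=[{"x": -0.7, "y": 0, "z": 0, "rx": 0, "ry": 0, "rz": 0, "gripper": 1}, {"x": -1.4, "y": 0, "z": 0, "rx": 0, "ry": 0, "rz": 0, "gripper": 1}, {"x": -1.4, "y": 0, "z": 0, "rx": 0, "ry": 0, "rz": 0, "gripper": 1}])

```text
time: 20.32
position: [0.5447, -0.0883, 0.0656]
eef_rot: [180.0, -0.0, -170.9]
contact_force: [-4.8, -1.0, 6.0]
finger_gap: 0.0206
finger_force: 79.7
```

Emit:
send_rows(force=80, steps=[{"x": -0.5, "y": 0, "z": 0, "rx": 0, "ry": 0, "rz": 0, "gripper": 1}, {"x": -1, "y": 0, "z": 0, "rx": 0, "ry": 0, "rz": 0, "gripper": 1}, {"x": -1, "y": 0, "z": 0, "rx": 0, "ry": 0, "rz": 0, "gripper": 1}])

```text
time: 20.7
position: [0.5451, -0.0882, 0.0657]
eef_rot: [180.0, -0.1, -170.9]
contact_force: [-5.0, -1.0, 6.6]
finger_gap: 0.0204
finger_force: 79.8
```

Emit:
send_rows(force=80, steps=[{"x": -0.5, "y": 0, "z": 0, "rx": 0, "ry": 0, "rz": 0, "gripper": 1}, {"x": -1, "y": 0, "z": 0, "rx": 0, "ry": 0, "rz": 0, "gripper": 1}, {"x": -1, "y": 0, "z": 0, "rx": 0, "ry": 0, "rz": 0, "gripper": 1}])

```text
time: 21.08
position: [0.5454, -0.0881, 0.0657]
eef_rot: [180.0, -0.2, -170.9]
contact_force: [-7.1, -2.0, 7.2]
finger_gap: 0.0207
finger_force: 80.0
```

```bash
python3 - <<'E'
from h import *
o=bot.get_obs();print(o["time"],o["position"],o["eef_rot"],o["contact_force"],o["moment"])
E
```

```text
21.075 [ 0.54537159 -0.08805037  0.06565058] [ 179.95376771   -0.19641738 -170.87229604] [-7.1482371  -2.02551761  7.1872609 ] [-0.30190073  0.61931279 -0.05435861]
```

Emit:
send_rows(force=80, steps=[{"x": -0.5, "y": 0, "z": -0.1, "rx": 0, "ry": 0, "rz": 0, "gripper": 1}, {"x": -1, "y": 0, "z": -0.2, "rx": 0, "ry": 0, "rz": 0, "gripper": 1}, {"x": -1, "y": 0, "z": -0.2, "rx": 0, "ry": 0, "rz": 0, "gripper": 1}, {"x": -1, "y": 0, "z": -0.2, "rx": 0, "ry": 0, "rz": 0, "gripper": 1}, {"x": -1, "y": 0, "z": -0.2, "rx": 0, "ry": 0, "rz": 0, "gripper": 1}])

```text
time: 21.7
position: [0.5456, -0.0879, 0.0657]
eef_rot: [179.9, -0.3, -170.9]
contact_force: [-8.1, -4.8, 8.5]
finger_gap: 0.0206
finger_force: 80.1
```

```bash
python3 - <<'E'
from h import *
o=bot.get_obs();print(o["time"],o["position"],o["eef_rot"],o["contact_force"],o["moment"])
im=optics.camera("wrist")[:,:,::-1].copy();t=optics.camera("top")[:,:,::-1];s=optics.camera("scene")[:,:,::-1]
out=np.zeros((600,800,3),np.uint8)
out[:300,:400]=cv2.resize(im,(400,300));out[:300,400:]=cv2.resize(t[130:280,280:480],(400,300),interpolation=cv2.INTER_CUBIC)
out[300:,:400]=cv2.resize(s[235:345,275:422],(400,300),interpolation=cv2.INTER_CUBIC)
cv2.imwrite("pics/c6.png",out)
o=bot.get_obs();print(o["position"],o["contact_force"])
E
```

```text
21.7 [ 0.54559968 -0.08792399  0.06574001] [ 179.93190371   -0.28353103 -170.87124196] [-8.08890587 -4.75036504  8.52806797] [-0.38140533  0.80180021 -0.07853535]
[ 0.54563262 -0.08794295  0.06575506] [-8.01293573 -3.37678047  6.96628776]
```

View pics/c6.png

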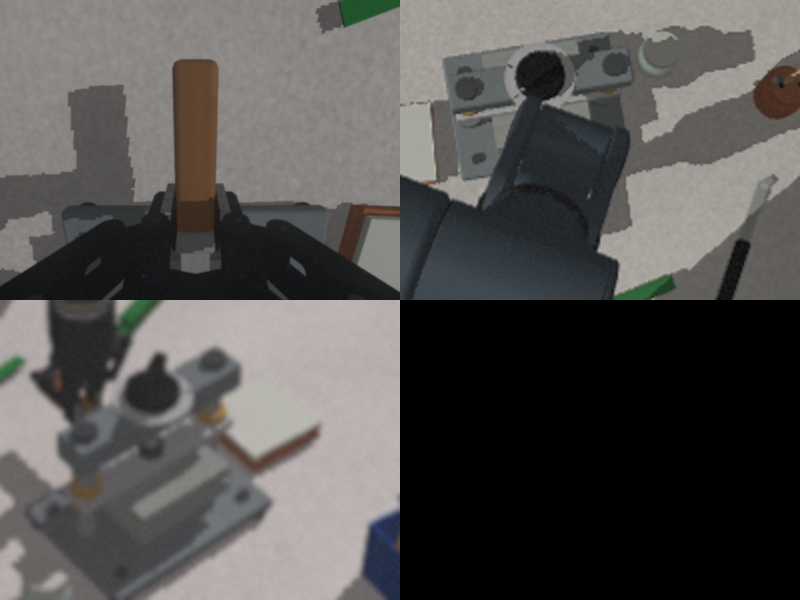

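The gauge is held straight and seated at a depth of about 51 mm (blade thickness about 7.1 mm), and the dial is at its second stop. I'll hold briefly to check it's steady.

Emit:
send_rows(force=80, steps=[{"x": 0, "y": 0, "z": -0.2, "rx": 0, "ry": 0, "rz": 0, "gripper": 1}, {"x": 0, "y": 0, "z": -0.2, "rx": 0, "ry": 0, "rz": 0, "gripper": 1}, {"x": 0, "y": 0, "z": -0.2, "rx": 0, "ry": 0, "rz": 0, "gripper": 1}, {"x": 0, "y": 0, "z": -0.2, "rx": 0, "ry": 0, "rz": 0, "gripper": 1}, {"x": 0, "y": 0, "z": -0.2, "rx": 0, "ry": 0, "rz": 0, "gripper": 1}, {"x": 0, "y": 0, "z": -0.2, "rx": 0, "ry": 0, "rz": 0, "gripper": 1}])

```text
time: 22.6
position: [0.5456, -0.0879, 0.0658]
eef_rot: [179.9, -0.3, -170.9]
contact_force: [-8.7, -3.0, 8.0]
finger_gap: 0.0204
finger_force: 80.1
```

Position and forces are steady, so I'm handing in.

```bash
python3 -c "
from cell import bot
print(bot.job_done())"
```

```text
the job is handed in; nothing more can be done
None
```

The job is handed in: I turned the dial one click clockwise to its second stop, and the gauge is held snug between the platens, about 51 mm in. The platen forces are my estimates from the wrist force (about 5 N on the upper, 15 N on the lower), and the hand-in returned no verdict.

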